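Tidy the illustrator's desk: stamps, tape rolls and toadstool to their places

ROBOT

A 6-joint arm with a two-finger parallel gripper is mounted at the origin on the work surface. World frame = base frame: x ahead of the robot, y to its left, z up, the work surface at z = 0. Lengths are in m, angles in degrees, forces in N, time in s.
With the tool pointing down it reaches from about 0.4 to 0.825 m from the base axis. Payload 7 kg.
Tool frame: the origin (TCP) lies midway between the tips of the shut fingers; the grasp point (between the pads) lies r.grip_depth behind it (r.grip_depth is the distance from the TCP to the grasp point, in m); z points along the fingers, y is the line along which they close (so a half turn about z gives the same grasp; the last joint's range is limited). The gripper opens to 88 mm and grips with 3 to 60 N. Pads are 19 mm wide; open, the fingers measure 130 mm over their backs; the gripper's body (78 mm by 193 mm) begins 47 mm behind the grasp point.
Start: joints at [-55.056, 20.546, 0.682, 0, -70.136, -16.507], TCP at [0.213, -0.64, 0.195] pointing down, gripper open.
Joint ranges: [-176.03, 176.03], [-82.01, 121.73], [-58.28, 71.71], [-173.87, 95.51], [-174.79, -0.11], [-173.66, 173.66]. Speed limits (degrees/s): [136.94, 136.94, 172.46, 180, 180, 180].

INTERFACE

Orientations are given as [roll, pitch, yaw] about the fixed x, y, z axes, in that order (R = Rz(yaw) Ry(pitch) Rx(roll)).
In Python, from plant import r gives the robot as it stands.
- The arm moves only by the shell command python3 -m pendant 'ROWS' [OPENING] [FORCE]. ROWS is a JSON list of rows, 1 to 12 of them, each written [[dx, dy, dz], [rx, ry, rz]]: dx, dy, dz in m, then a rotation vector rx, ry, rz in degrees; each row is the pose to reach, as a shift and turn from the pose commanded when the command began, along the tool's axes at that moment; what a row does not reach only later rows make up. A row lasts 1/12 s, in which the tool goes at most 0.0417 m and 7.16 degrees, less where a joint would pass 70% of its speed; a pose out of reach is approached as far as the arm can. OPENING is the finger opening in m, set as the command begins (- or left out keeps the last). The fingers move at their own pace and stop on an object; FORCE is the grip in N (left out, the last holds). Time passes only in rows, so rows that do not move let the fingers close. It prints the time, the measured TCP pose, the force, the opening and the grip force at its end. Input that does not fit is refused with a message, and nothing moves.
- r.get_state(): the state, without advancing time (a new reading comes with each control period).
- r.capture(name): name is "scene" or "top"; returns a dict with "frame" (384x512x3 uint8, red, green, blue), "z_map" (384x512 float32, m along the optical axis (not along the pixel's ray), 0 where there is no reading), "fx", "fy", "cx", "cy" (pixels), "cam_to_world" (4x4, takes a point from camera to world coordinates). Camera axes: x right, y down, z forward; pixel columns grow to the right and rows downward; lengths in m; the calibration is good to about 2 mm. A picture is of the moment at which its call begins.
- r.close_job(): hands the job in; it is judged then, once.
The state is a dict: "time_s": time; "joints": joint angles; "qd": joint speeds; "joint_torque": joint torques, N m; "tcp_pos": TCP position; "eef_rot": TCP orientation; "contact_force": force on the tool from outside, world axes, zero at the start; "moment": the same for the moment, N m; "gripper_width": finger opening in m; "gripper_force": force on a finger pad.
Only numpy, scipy, OpenCV 4.12 (cv2) and the standard library are available. Lean on these libraries where they do the work, as an engineer would, in place of code of your own. Each camera call takes 0.05 s, during which the arm holds its last target. There are 200 camera calls.

TASK

Clear up the craft things strewn over this desk: stand each rubber stamp upright in the middle of the ink pad of its own colour, put both tape rolls flat over the wooden spindle with the wide pink roll at the bottom and the narrow teal one on top of it, and stand the toadstool figurine upright in the middle of the sage-green dish. Leave the olive mug where it is.

Things in the scene. Friction and masses are not known exactly. Their poses are not given: they have to be found in the camera images.
- stamp_red: Red rubber stamp, loose, standing upright, 66 mm high, about 70 g: square foot 36 x 36 mm and 16 mm high, thin wooden neck (16 mm across), then a round red grip 22 mm across from 34 mm to 66 mm above the underside. Origin: centre of its underside; z up along the handle; x and y along the sides of the foot.
- stamp_blue: Blue rubber stamp, the same shape and sizes as the red one, with blue foot and blue grip. Origin: centre of its underside; z up along the handle.
- toadstool: Ceramic toadstool figurine, loose, standing upright, 61 mm high, about 90 g: white stem (foot 34 mm across, 24 mm across higher up), orange domed cap with white dots; the cap's widest band is 44 mm across from 36 mm to 46 mm above the underside, the dome narrows above that. Origin: centre of its underside; z up.
- roll_wide: Wide pink tape roll lying flat, loose: ring of outer diameter 54 mm, hole diameter 34 mm, 24 mm high, about 50 g. Origin: centre of its underside, on the axis of the hole; z up.
- roll_narrow: Narrow teal tape roll lying flat, loose: ring of outer diameter 48 mm, hole diameter 34 mm, 16 mm high, about 30 g. Origin: centre of its underside, on the axis of the hole; z up.
- pad_red: Red ink pad, fixed to the desk: black square tin 70 x 70 mm, 8 mm high, with a firm flat red cushion 58 x 58 mm whose top is 10 mm above the desk. Origin: centre of its underside; z up; x and y along its sides.
- pad_blue: Blue ink pad, fixed to the desk: the same as the red one, with a blue cushion (top 10 mm above the desk). Origin: centre of its underside; z up.
- spindle: Light wooden tape spindle, fixed to the desk: round base 74 mm across and 10 mm high with an upright post 16 mm in diameter in its middle, top of the post 64 mm above the desk, its end tapered. Origin: centre of its underside, on the axis of the post; z up.
- dish: Round sage-green dish, fixed to the desk: 94 mm across at the rim, rim 14 mm high, walls 4 mm, flat inner floor about 76 mm across and 5 mm above the desk. Origin: centre of its underside; z up.
- mug: Olive mug, loose, a bystander: 72 mm across and high, 300 g, handle at its +y side reaching 72 mm from its axis. Origin: centre of its underside; z up. Nothing in the working area is taller. Two unlisted bystanders lie there: a yellow computer mouse (95 x 56 x 32 mm high) and a white earbud case (52 x 46 x 24 mm high), their middles at least 95 mm from those of all listed things.
Things that resemble listed ones, but are neither listed nor needed, are in the scene too. Of the things that look like the stamp_red, the largest one is meant.

How it is judged (in metres and radians):
At the end, for the whole second after the job is handed in: Stamps upright on the pad of their colour within 15 mm of its centre; pink roll on the spindle's base, teal roll on it, both flat within 13 mm of the axis; toadstool upright on the dish floor within 18 mm of its centre (upright: 0.12 rad); all released, at rest; mug within 30 mm of its start (horizontal distance between stamp_red and pad_red below 0.015 m and z of stamp_red in the frame of pad_red between 0.007 and 0.013 m and linear speed of each of stamp_red, stamp_blue, toadstool, roll_wide, roll_narrow below 0.02 m/s and angle between each of stamp_red, stamp_blue, toadstool's own z axis and vertical below 0.12 rad and horizontal distance between stamp_blue and pad_blue below 0.015 m and z of stamp_blue in the frame of pad_blue between 0.007 and 0.013 m and horizontal distance between toadstool and dish below 0.018 m and z of toadstool in the frame of dish between 0.002 and 0.009 m and horizontal distance between each of roll_wide, roll_narrow and spindle below 0.013 m and z of roll_wide in the frame of spindle between 0.007 and 0.014 m and z of roll_narrow in the frame of spindle between 0.03 and 0.039 m and distance of mug from where it was at the start of the episode below 0.03 m); the robot touches nothing.
It fails at once if the mug is shifted by more than 30 mm or tipped (distance of mug from where it was at the start of the episode above 0.03 m or angle between mug's own z axis and vertical above 0.3 rad).
It also fails if it takes over 128 s, if anything falls off the work surface, if the arm or the gripper's body presses on something with over 40 N, if the wrist force passes 120 N, or if a joint passes its speed limit or range.

## Working session

There is one attempt and no reset: what is moved stays moved. The work goes in short steps, Python scripts to look and compute and a shell command to move; the robot and the scene stay as the last step left them, time stands still between calls to the robot, and variables do not carry over. Pictures are saved under pics/ and viewed, at most 14 in all, crops included, and the job is handed in when it is done.

```bash
ls; mkdir -p pics
cat > h.py <<'E'
import numpy as np,cv2
from plant import r
def cap(n,tag):
    c=r.capture(n); np.savez(f'pics/{tag}.npz',**c); cv2.imwrite(f'pics/{tag}.png',c['frame'][:,:,::-1]); return c
def load(tag): return np.load(f'pics/{tag}.npz')
def world(c,u,v,z=None):
    """pixel->world from depth, or intersect with plane z"""
    d=np.array([(u-c['cx'])/c['fx'],(v-c['cy'])/c['fy'],1.]);T=c['cam_to_world']
    if z is None: s=c['z_map'][int(round(v)),int(round(u))]
    else: s=(z-T[2,3])/(T[:3,:3]@d)[2]
    return T[:3,:3]@(d*s)+T[:3,3]
def crop(tag,x0,y0,x1,y1,k,out):
    im=cv2.imread(f'pics/{tag}.png')[y0:y1,x0:x1]; cv2.imwrite(f'pics/{out}.png',cv2.resize(im,None,fx=k,fy=k,interpolation=cv2.INTER_CUBIC))
E
python3 - <<'E'
from h import *
a=cap('top','top0');b=cap('scene','scene0')
for c in(a,b):print(c['fx'],c['cx'],c['cy'],np.round(c['cam_to_world'],3).tolist())
s=r.get_state();print(s['tcp_pos'],s['eef_rot'],s['gripper_width'],r.grip_depth,s['time_s'])
crop('top0',0,0,512,384,1.56,'top0b')
E
```

```text
pics
384.7008526935105 252.6315516703578 194.1789203045784 [[-0.029, -0.983, 0.18, 0.343], [-1.0, 0.03, 0.001, -0.007], [-0.006, -0.18, -0.984, 1.017], [0.0, 0.0, 0.0, 1.0]]
418.47729089928384 260.3780224285757 192.93460818905226 [[0.699, 0.42, -0.579, 1.14], [0.715, -0.41, 0.566, -0.656], [0.001, -0.81, -0.587, 0.708], [0.0, 0.0, 0.0, 1.0]]
[ 0.21329088 -0.63990576  0.19452885] [ 1.79914769e+02 -8.34738151e-03 -1.61568575e+02] 0.08756268571946438 0.0188 0.1
```

View pics/top0b.png

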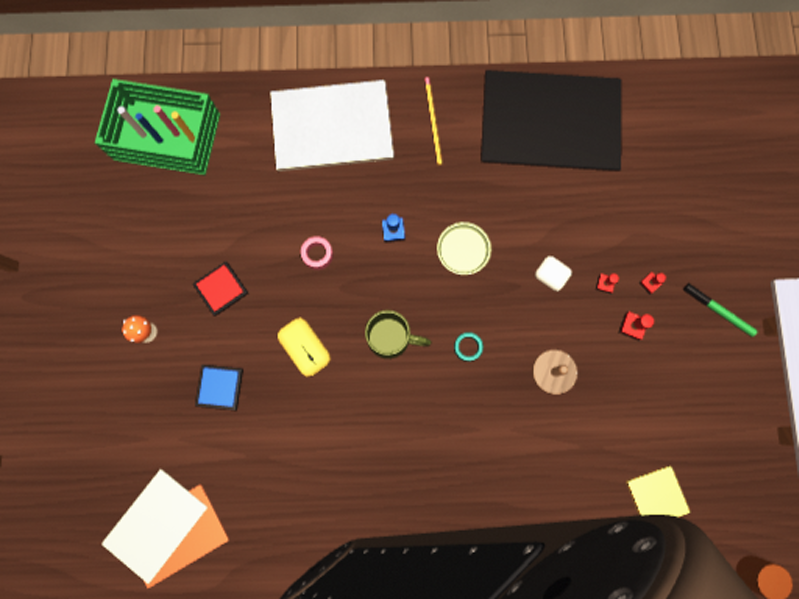

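View pics/scene0.png

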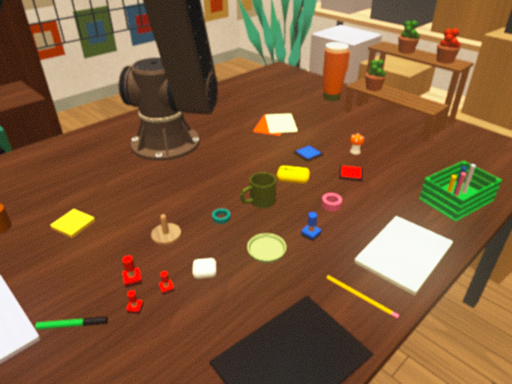

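Top view (800-px scaling) shows these red stamp candidates: (607,282), (654,281) and (638,324). The last looks largest. The others each appear once: blue stamp (393,228), toadstool (137,329), pink roll (316,251), teal roll (469,347), spindle (555,371), dish (464,248), red pad (220,288), blue pad (219,387) and mug (388,334). The scene view agrees, with the large red stamp at (131,270).

```bash
cat > meas.py <<'E'
from h import *
def cloud(c):
    v,u=np.mgrid[0:384,0:512];Z=c['z_map']
    P=np.stack([(u-c['cx'])/c['fx']*Z,(v-c['cy'])/c['fy']*Z,Z],-1)
    return P@c['cam_to_world'][:3,:3].T+c['cam_to_world'][:3,3]
E
python3 - <<'E'
from meas import *
crop('top0',330,150,512,260,4.3,'c1')
c=load('top0');P=cloud(c);H=P[:,:,2]
print('desk z',np.median(H[140:150,200:240]))
S=512/800
def near(n,px,zlo,zhi,rad=28):
    u,v=np.array(px)*S
    vv,uu=np.mgrid[0:384,0:512]
    m=(np.hypot(uu-u,vv-v)<rad)&(H>zlo)&(H<zhi)&(c['z_map']>0)
    k,l=cv2.connectedComponents(m.astype(np.uint8));ls=l[m]
    if not len(ls):print(n,'none');return
    # component nearest pixel
    best=min(range(1,k),key=lambda i:np.min(np.hypot(uu-u,vv-v)[l==i])); q=P[l==best]
    (cx,cy),(w,h),a=cv2.minAreaRect(q[:,:2].astype(np.float32))
    (ex,ey),rr=cv2.minEnclosingCircle(q[:,:2].astype(np.float32))
    print(n,len(q),'rect',np.round([cx,cy,w,h,a],4),'circ',np.round([ex,ey,rr*2],4),'zmax %.4f med %.4f'%(q[:,2].max(),np.median(q[:,2])))
for n,px in dict(Rbig=(638,324),Ra=(607,282),Rb=(654,281),B=(393,228)).items():
    near(n+' foot',px,.008,.022,22);near(n+' grip',px,.04,.09,22);near(n+' top',px,.058,.08,22)
near('toad cap',(137,329),.033,.08)
near('toad top',(137,329),.052,.08)
near('wide',(316,251),.015,.035);near('narrow',(469,347),.009,.025)
near('padR',(220,288),.005,.02);near('padB',(219,387),.005,.02)
near('spbase',(555,371),.005,.016,30);near('sppost',(560,370),.03,.08)
near('dish',(464,248),.009,.03,30);near('mug',(388,334),.05,.1);near('mouse',(304,347),.01,.05);near('ear',(553,273),.01,.05)
E
```

```text
desk z -0.00031766501606922404
Rbig foot 138 rect [ 4.75900e-01 -4.08600e-01  3.64000e-02  3.79000e-02  6.55233e+01] circ [ 0.476  -0.4086  0.0489] zmax 0.0216 med 0.0155
Rbig grip 90 rect [ 4.76200e-01 -4.07800e-01  2.10000e-02  2.06000e-02  3.54699e+01] circ [ 0.4767 -0.4078  0.023 ] zmax 0.0694 med 0.0638
Rbig top 67 rect [ 4.76400e-01 -4.07600e-01  2.04000e-02  2.00000e-02  5.13135e+01] circ [ 0.4764 -0.4083  0.0221] zmax 0.0694 med 0.0649
Ra foot 63 rect [ 5.50700e-01 -3.68600e-01  2.60000e-02  2.48000e-02  7.07899e+01] circ [ 0.5502 -0.3682  0.0345] zmax 0.0192 med 0.0111
Ra grip 31 rect [ 5.51600e-01 -3.67300e-01  1.27000e-02  1.40000e-02  7.36021e+01] circ [ 0.5513 -0.3679  0.0153] zmax 0.0505 med 0.0471
Ra top none
Rb foot 69 rect [ 5.49500e-01 -4.45900e-01  2.55000e-02  2.77000e-02  3.72013e+01] circ [ 0.5503 -0.4452  0.0342] zmax 0.0208 med 0.0109
Rb grip 33 rect [ 0.5492 -0.4458  0.0127  0.0168  0.2514] circ [ 0.5493 -0.4458  0.0171] zmax 0.0496 med 0.0466
Rb top none
B foot 119 rect [ 0.657  -0.0067  0.0364  0.0357  4.3748] circ [ 0.6573 -0.0064  0.0488] zmax 0.0193 med 
[... 1054 characters left out ...]
c [ 0.4027 -0.2695  0.0739] zmax 0.0152 med 0.0096
sppost 52 rect [ 4.03500e-01 -2.68500e-01  1.40000e-02  1.50000e-02  6.92351e+01] circ [ 0.403  -0.2699  0.0182] zmax 0.0655 med 0.0590
dish 2 rect [ 6.169000e-01 -1.161000e-01  3.900000e-03  0.000000e+00 -1.389874e+02] circ [ 0.6169 -0.1161  0.0041] zmax 0.0097 med 0.0096
mug 245 rect [ 4.72700e-01 -3.60000e-03  7.14000e-02  9.44000e-02  1.71476e+01] circ [ 0.4648 -0.008   0.1027] zmax 0.0764 med 0.0702
mouse 754 rect [ 0.4563  0.1489  0.0962  0.0557 34.6501] circ [0.4555 0.1486 0.0987] zmax 0.0386 med 0.0301
ear 328 rect [ 5.69800e-01 -2.77500e-01  5.14000e-02  4.51000e-02  5.27937e+01] circ [ 0.5689 -0.2768  0.0591] zmax 0.0295 med 0.0223
```

View pics/c1.png

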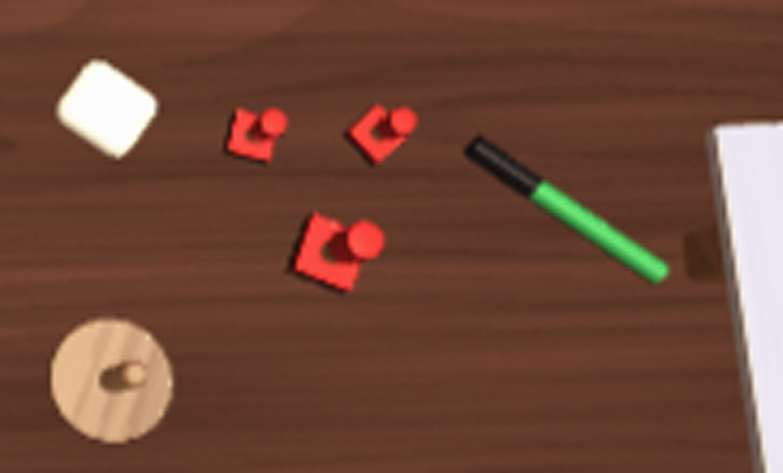

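The crop confirms the choice: the stamp at (340,250) has a 36 mm foot and is 66 mm high. The other two have ~26 mm feet and are ~48 mm high. Next I'll measure the dish and mug, and start moving toward the red stamp.

```bash
python3 - <<'E'
from meas import *
c=load('top0');P=cloud(c);hsv=cv2.cvtColor(c['frame'],cv2.COLOR_RGB2HSV)
for n,(u,v) in dict(dish=(297,159),mug=(248,214)).items():
    ref=hsv[v,u].astype(int);w=hsv[v-25:v+26,u-25:u+26].astype(int);q=P[v-25:v+26,u-25:u+26]
    m=(abs(w[:,:,0]-ref[0])<12)&(w[:,:,1]>ref[1]*.5)&(w[:,:,2]>(100 if n=='dish' else 40))
    if n=='mug': m&=q[:,:,2]>.062
    q=q[m];print(n,ref,len(q),q.min(0).round(3),q.max(0).round(3),np.round(cv2.minEnclosingCircle(q[:,:2].astype(np.float32)),4) if 0 else cv2.minEnclosingCircle(q[:,:2].astype(np.float32)))
E
python3 -m pendant '[[[-0.323,0.137,0.045],[0,0,-71.57]],[[-0.323,0.137,0.045],[0,0,-71.57]],[[-0.323,0.137,0.045],[0,0,-71.57]],[[-0.323,0.137,0.045],[0,0,-71.57]],[[-0.323,0.137,0.045],[0,0,-71.57]],[[-0.323,0.137,0.045],[0,0,-71.57]],[[-0.323,0.137,0.045],[0,0,-71.57]],[[-0.323,0.137,0.045],[0,0,-71.57]],[[-0.323,0.137,0.045],[0,0,-71.57]],[[-0.323,0.137,0.045],[0,0,-71.57]],[[-0.323,0.137,0.045],[0,0,-71.57]],[[-0.323,0.137,0.045],[0,0,-71.57]]]' 0.06 20
```

```text
dish [ 30  42 251] 946 [ 0.343 -0.177 -0.005] [ 0.672 -0.007  1.017] ((0.5060805678367615, -0.0777345597743988), 0.177745059132576)
mug [ 30 111 186] 176 [ 0.343 -0.047  0.062] [0.505 0.042 1.017] ((0.4240970015525818, 0.0009554529096931219), 0.0813518762588501)
time_s: 1.1
tcp_pos: [0.4765, -0.4079, 0.15]
eef_rot: [180.0, 0.0, -90.2]
contact_force: [0.0, -0.3, -0.1]
gripper_width: 0.0602
gripper_force: 0.0
```

```bash
python3 - <<'E'
from meas import *
c=load('top0');P=cloud(c);hsv=cv2.cvtColor(c['frame'],cv2.COLOR_RGB2HSV)
u,v=297,159;s=np.s_[v-25:v+26,u-25:u+26]
q=P[s][(abs(hsv[s][:,:,0].astype(int)-30)<12)&(hsv[s][:,:,2]>150)]
print(len(q))
m=((abs(hsv[:,:,0].astype(int)-30)<12)&(hsv[:,:,2]>150)).astype(np.uint8)
k,l,st,ce=cv2.connectedComponentsWithStats(m);i=l[v,u];print(st[i],ce[i],'at z.01',world(c,*ce[i],.01))
E
python3 -m pendant '[[[0,0,0.03],[0,0,0.2]],[[0,0,0.06],[0,0,0.2]],[[0,0,0.09],[0,0,0.2]],[[0,0,0.11],[0,0,0.2]],[[0,0,0.119],[0,0,0.2]],[[0,0,0.119],[0,0,0.2]]]' && python3 -m pendant '[[[0,0,0],[0,0,0]],[[0,0,0],[0,0,0]],[[0,0,0],[0,0,0]],[[0,0,0],[0,0,0]],[[0,0,0],[0,0,0]],[[0,0,0],[0,0,0]],[[0,0,0],[0,0,0]],[[0,0,0],[0,0,0]]]' 0.01 20
```

```text
937
[280 142  35  34 937] [296.94663821 158.89327641] at z.01 [ 0.62092825 -0.1283282   0.01      ]
time_s: 1.6
tcp_pos: [0.4744, -0.4082, 0.0292]
eef_rot: [179.8, 0.1, -90.4]
contact_force: [0.1, 0.7, -0.5]
gripper_width: 0.0603
gripper_force: 0.0
time_s: 2.27
tcp_pos: [0.477, -0.4084, 0.0318]
eef_rot: [-180.0, -0.0, -90.2]
contact_force: [0.7, 0.4, 1.7]
gripper_width: 0.0203
gripper_force: 20.0
```

```bash
python3 -m pendant '[[[0,0,-0.02],[0,0,-0.2]],[[0,0,-0.06],[0,0,-0.2]],[[0,0,-0.1],[0,0,-0.2]],[[0,0,-0.12],[0,0,-0.2]],[[-0.02,0,-0.12],[0,0,-0.2]],[[-0.06,0,-0.12],[0,0,-0.2]],[[-0.1,0,-0.12],[0,0,-0.2]],[[-0.14,0,-0.12],[0,0,-0.2]],[[-0.18,0,-0.12],[0,0,-0.2]],[[-0.22,0,-0.12],[0,0,-0.2]],[[-0.26,-0.02,-0.12],[0,0,-0.2]],[[-0.3,-0.04,-0.12],[0,0,-0.2]]]' && python3 -m pendant '[[[-0.04,-0.01,0],[0,0,0]],[[-0.08,-0.02,0],[0,0,0]],[[-0.12,-0.03,0],[0,0,0]],[[-0.16,-0.04,0],[0,0,0]],[[-0.2,-0.044,0],[0,0,0]],[[-0.24,-0.044,0],[0,0,0]],[[-0.28,-0.044,0],[0,0,0]],[[-0.32,-0.044,0],[0,0,0]],[[-0.36,-0.044,0],[0,0,0]],[[-0.39,-0.044,0],[0,0,0]],[[-0.403,-0.044,0],[0,0,0]],[[-0.403,-0.044,0],[0,0,0]]]' && python3 -m pendant '[[[0,0,0],[0,0,0]],[[0,0,0],[0,0,0]],[[0,0,0],[0,0,0]]]'
```

```text
time_s: 3.27
tcp_pos: [0.5142, -0.1119, 0.1519]
eef_rot: [-180.0, 0.0, -90.0]
contact_force: [1.4, -0.9, -1.4]
gripper_width: 0.02
gripper_force: 20.0
time_s: 4.27
tcp_pos: [0.5583, 0.292, 0.1505]
eef_rot: [180.0, -0.0, -89.8]
contact_force: [0.4, -0.0, -1.5]
gripper_width: 0.0204
gripper_force: 20.0
time_s: 4.52
tcp_pos: [0.5587, 0.2879, 0.1514]
eef_rot: [180.0, -0.0, -90.1]
contact_force: [-0.7, -0.9, -0.8]
gripper_width: 0.0199
gripper_force: 20.0
```

```bash
cat > st.py <<'E'
from h import *
def avg(n=4):
    L=[]
    for i in range(n): r.capture('top'); L.append(np.array(r.get_state()['tcp_pos']))
    return np.array(L)
E
python3 - <<'E'
from st import *
print(avg(5).round(4)); s=r.get_state();print(s['eef_rot'],s['joints'],s['time_s'])
E
python3 -m pendant '[[[0,0,0],[0,0,0]]]'
```

```text
[[0.5588 0.288  0.1516]
 [0.5589 0.288  0.1516]
 [0.559  0.2882 0.1517]
 [0.5589 0.2883 0.1516]
 [0.5589 0.2885 0.1516]]
[-1.79987984e+02  1.27370409e-02 -9.00493692e+01] [ 4.50537997e+01  1.79792418e+01 -8.97913917e+00 -5.36687455e-04
 -6.30241151e+01 -4.51029269e+01] 4.7667
time_s: 4.85
tcp_pos: [0.5589, 0.2888, 0.1515]
eef_rot: [-180.0, 0.0, -90.0]
contact_force: [-1.0, 0.2, -0.5]
gripper_width: 0.0203
gripper_force: 20.0
```

```bash
python3 -m pendant '[[[-0.004,-0.003,0.03],[0,0,0]],[[-0.004,-0.003,0.06],[0,0,0]],[[-0.004,-0.003,0.085],[0,0,0]],[[-0.004,-0.003,0.095],[0,0,0]],[[-0.004,-0.003,0.1],[0,0,0]],[[-0.004,-0.003,0.103],[0,0,0]],[[-0.004,-0.003,0.106],[0,0,0]],[[-0.004,-0.003,0.108],[0,0,0]],[[-0.004,-0.003,0.108],[0,0,0]],[[-0.004,-0.003,0.108],[0,0,0]],[[-0.004,-0.003,0.108],[0,0,0]]]' && python3 -m pendant '[[[0,0,0],[0,0,0]],[[0,0,0],[0,0,0]],[[0,0,0],[0,0,0]]]'
```

```text
time_s: 5.77
tcp_pos: [0.5621, 0.2935, 0.0442]
eef_rot: [-179.9, 0.0, -90.0]
contact_force: [0.3, -0.0, -0.5]
gripper_width: 0.0201
gripper_force: 20.0
time_s: 6.02
tcp_pos: [0.5618, 0.2933, 0.0436]
eef_rot: [-180.0, 0.0, -90.0]
contact_force: [0.0, -0.9, -0.7]
gripper_width: 0.02
gripper_force: 20.0
```

```bash
python3 -m pendant '[[[0,0,0.001],[0,0,0]],[[0,0,0.001],[0,0,0]],[[0,0,0.002],[0,0,0]],[[0,0,0.002],[0,0,0]],[[0,0,0.002],[0,0,0]],[[0,0,0.002],[0,0,0]]]' && python3 -m pendant '[[[0,0,0],[0,0,0]],[[0,0,0],[0,0,0]],[[0,0,0],[0,0,0]],[[0,0,0],[0,0,0]],[[0,0,0],[0,0,0]]]' 0.06 20 && python3 -m pendant '[[[0,0,-0.02],[0,0,0]],[[0,0,-0.06],[0,0,0]],[[0,0,-0.09],[0,0,0]],[[0,0,-0.108],[0,0,0]],[[0,0,-0.108],[0,0,0]]]'
python3 - <<'E'
from st import *
print(avg(2).round(4));cap('top','t1')
E
```

```text
time_s: 6.52
tcp_pos: [0.5621, 0.2934, 0.0417]
eef_rot: [-180.0, 0.0, -90.0]
contact_force: [1.5, -0.5, 3.1]
gripper_width: 0.0197
gripper_force: 20.0
time_s: 6.93
tcp_pos: [0.5615, 0.2931, 0.0411]
eef_rot: [180.0, -0.0, -90.0]
contact_force: [-0.3, -1.1, 0.1]
gripper_width: 0.0477
gripper_force: 0.0
time_s: 7.35
tcp_pos: [0.564, 0.2948, 0.1547]
eef_rot: [-179.6, 0.3, -90.0]
contact_force: [0.7, 1.2, -0.7]
gripper_width: 0.0602
gripper_force: 0.0
[[0.5629 0.2942 0.1521]
 [0.5619 0.2935 0.1501]]
```

```bash
python3 -m pendant '[[[-0.03,0.017,0],[0,0,0]],[[-0.06,0.034,0],[0,0,0]],[[-0.09,0.051,0],[0,0,0]],[[-0.115,0.066,0],[0,0,0]],[[-0.125,0.071,0],[0,0,0]],[[-0.125,0.071,0],[0,0,0]],[[-0.125,0.071,0],[0,0,0]],[[-0.125,0.071,0],[0,0,0]]]' 0.08
python3 - <<'E'
from st import *
print(avg(2).round(4))
c=load('t1');crop('t1',90,160,190,260,6,'c2')
from meas import *
P=cloud(c);m=(P[:,:,2]>.06)&(P[:,:,2]<.09)&(np.hypot(P[:,:,0]-.5627,P[:,:,1]-.2947)<.03)
print('stamp top',m.sum(),P[m].mean(0) if m.any() else 0)
E
```

```text
time_s: 8.17
tcp_pos: [0.4907, 0.4172, 0.1484]
eef_rot: [179.9, -0.1, -90.0]
contact_force: [-0.4, -0.5, 0.1]
gripper_width: 0.0799
gripper_force: 0.0
[[0.491  0.417  0.1487]
 [0.4912 0.417  0.1489]]
stamp top 73 [0.56040656 0.29051996 0.07361612]
```

View pics/c2.png

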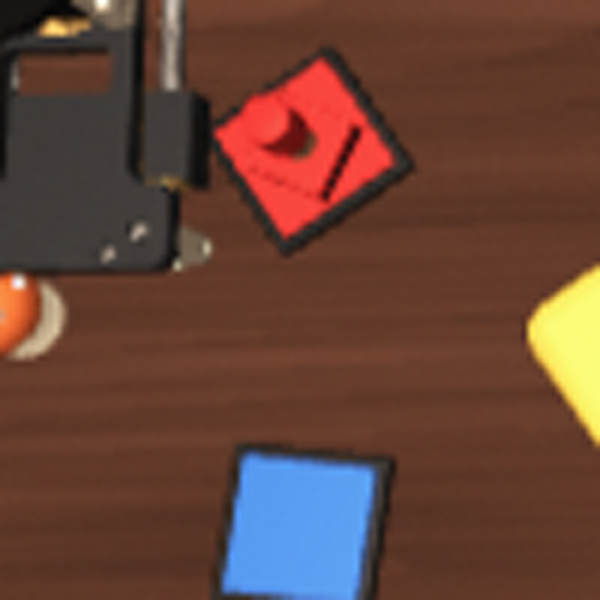

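The crop shows the red stamp upright on the red cushion (grip at about (270,130)). The depth map puts its top at 0.074 m and about 4 mm from the pad centre, which is fine. Toadstool next.

```bash
python3 -m pendant '[[[0,0,0.03],[0,0,0]],[[0,0,0.06],[0,0,0]],[[0,0,0.09],[0,0,0]],[[0,0,0.11],[0,0,0]],[[0,0,0.12],[0,0,0]],[[0,0,0.127],[0,0,0]],[[0,0,0.127],[0,0,0]],[[0,0,0.127],[0,0,0]],[[0,0,0.127],[0,0,0]]]' && python3 -m pendant '[[[0,0,0],[0,0,0]],[[0,0,0],[0,0,0]],[[0,0,0],[0,0,0]],[[0,0,0],[0,0,0]],[[0,0,0],[0,0,0]],[[0,0,0],[0,0,0]],[[0,0,0],[0,0,0]],[[0,0,0],[0,0,0]]]' 0.02 20 && python3 -m pendant '[[[0,0,-0.01],[0,0,0]],[[0,0,-0.03],[0,0,0]],[[0,0,-0.06],[0,0,0]],[[0,0,-0.1],[0,0,0]],[[0,0,-0.127],[0,0,0]],[[0,0,-0.127],[0,0,0]]]'
```

```text
time_s: 9.02
tcp_pos: [0.4916, 0.419, 0.0239]
eef_rot: [-179.9, 0.1, -90.0]
contact_force: [-0.9, 0.1, -0.6]
gripper_width: 0.0804
gripper_force: 0.0
time_s: 9.68
tcp_pos: [0.4912, 0.4185, 0.0227]
eef_rot: [-180.0, 0.0, -90.0]
contact_force: [-1.0, 0.3, 5.2]
gripper_width: 0.033
gripper_force: 16.9
time_s: 10.18
tcp_pos: [0.4933, 0.4207, 0.1573]
eef_rot: [-179.6, 0.4, -89.9]
contact_force: [1.1, 1.3, 0.5]
gripper_width: 0.02
gripper_force: 0.0
```

```bash
python3 -m pendant '[[[0.06,0,0],[0,0,0]],[[0.06,0,0],[0,0,0]],[[0.06,0,0],[0,0,0]],[[0.06,0,0],[0,0,0]],[[0.06,0,0],[0,0,0]]]' 0.08
python3 - <<'E'
from st import *
print(avg(2).round(4))
c=cap('scene','s2');crop('s2',310,100,410,180,6,'c3');cap('top','t2')
E
```

```text
time_s: 10.6
tcp_pos: [0.4909, 0.3584, 0.1499]
eef_rot: [-180.0, 0.0, -90.0]
contact_force: [0.7, -0.2, -0.5]
gripper_width: 0.0476
gripper_force: 0.0
[[0.4909 0.3587 0.1496]
 [0.4908 0.3588 0.1494]]
```

View pics/c3.png

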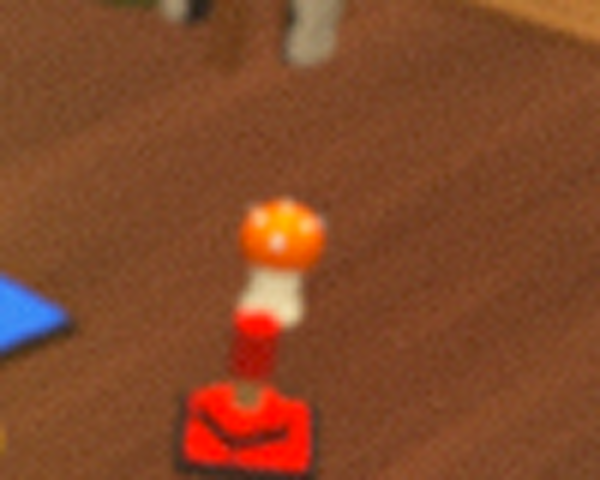

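The toadstool still stands (cap at about (283,235) in the crop). The fingers slid up its dome. I'll re-measure it with both cameras.

Run:
```python
from meas import *
for t in('t2','s2'):
    c=load(t);P=cloud(c);hsv=cv2.cvtColor(c['frame'],cv2.COLOR_RGB2HSV)
    m=(hsv[:,:,0]<20)&(hsv[:,:,1]>130)&(P[:,:,2]>.034)&(P[:,:,2]<.075)&(np.hypot(P[:,:,0]-.49,P[:,:,1]-.42)<.06)
    q=P[m];print(t,len(q),q.min(0).round(4),q.max(0).round(4))
    # LSQ axis fit: widest band
    b=q[(q[:,2]>.036)&(q[:,2]<.048)];print('band',len(b))
    # fit circle of radius .022 to visible band points
    from scipy.optimize import least_squares
    if len(b)>5: print(least_squares(lambda p:np.hypot(b[:,0]-p[0],b[:,1]-p[1])-.022,[.49,.42],loss='soft_l1',f_scale=.002).x, [b.min(0).round(4),b.max(0).round(4)])
for t in('t2','s2'):
    c=load(t);P=cloud(c);m=(P[:,:,2]>.07)&(P[:,:,2]<.09)&(np.hypot(P[:,:,0]-.5627,P[:,:,1]-.2947)<.03);print('stamp',m.sum(),P[m].mean(0))
```

```text
t2 108 [0.4747 0.398  0.0356] [0.5106 0.4354 0.063 ]
band 30
[0.49080503 0.42099718] [array([0.4747, 0.398 , 0.0362]), array([0.5106, 0.4316, 0.0477])]
s2 122 [0.4734 0.3959 0.0341] [0.515  0.4383 0.0646]
band 46
[0.49077403 0.42194232] [array([0.4734, 0.3959, 0.0364]), array([0.515 , 0.4295, 0.0477])]
stamp 62 [0.56080074 0.29141318 0.07558634]
stamp 34 [0.56397796 0.29009014 0.07546583]
```

```bash
python3 -m pendant '[[[-0.03,-0.001,0],[0,0,0]],[[-0.055,-0.001,0],[0,0,0]],[[-0.061,-0.001,0],[0,0,0]],[[-0.061,-0.001,0.03],[0,0,0]],[[-0.061,-0.001,0.07],[0,0,0]],[[-0.061,-0.001,0.1],[0,0,0]],[[-0.061,-0.001,0.12],[0,0,0]],[[-0.061,-0.001,0.13],[0,0,0]],[[-0.061,-0.001,0.134],[0,0,0]],[[-0.061,-0.001,0.134],[0,0,0]],[[-0.061,-0.001,0.134],[0,0,0]],[[-0.061,-0.001,0.134],[0,0,0]]]' 0.08 && python3 -m pendant '[[[0,0,0],[0,0,0]],[[0,0,0],[0,0,0]],[[0,0,0],[0,0,0]],[[0,0,0],[0,0,0]],[[0,0,0],[0,0,0]],[[0,0,0],[0,0,0]]]' 0.03 12
```

```text
time_s: 11.8
tcp_pos: [0.4925, 0.4202, 0.0171]
eef_rot: [-179.9, 0.1, -90.0]
contact_force: [0.4, 0.3, -0.3]
gripper_width: 0.0805
gripper_force: 0.0
time_s: 12.3
tcp_pos: [0.4917, 0.4192, 0.0155]
eef_rot: [-180.0, 0.0, -90.0]
contact_force: [0.5, -0.2, 0.6]
gripper_width: 0.0454
gripper_force: 0.0
```

```bash
python3 -m pendant '[[[0,0,0],[0,0,0]],[[0,0,0],[0,0,0]],[[0,0,0],[0,0,0]],[[0,0,0],[0,0,0]]]' 0.03 12
```

```text
time_s: 12.63
tcp_pos: [0.4917, 0.4191, 0.0153]
eef_rot: [180.0, -0.0, -90.0]
contact_force: [-0.0, 0.6, -1.0]
gripper_width: 0.0416
gripper_force: 10.6
```

```bash
python3 -m pendant '[[[0,0,0],[0,0,0]],[[0,0,0],[0,0,0]],[[0,0,0],[0,0,0]]]' 0.02 20 && python3 -m pendant '[[[0,0,-0.01],[0,0,0]],[[0,0,-0.025],[0,0,0]],[[0,0,-0.05],[0,0,0]],[[0,0,-0.08],[0,0,0]],[[0,0,-0.11],[0,0,0]],[[0,0,-0.13],[0,0,0]],[[0,0,-0.135],[0,0,0]],[[0,0,-0.135],[0,0,0]]]'
```

```text
time_s: 12.88
tcp_pos: [0.4917, 0.4192, 0.0153]
eef_rot: [180.0, -0.0, -90.0]
contact_force: [-0.1, -0.5, -1.7]
gripper_width: 0.0409
gripper_force: 17.7
time_s: 13.55
tcp_pos: [0.4925, 0.4202, 0.1534]
eef_rot: [-179.8, 0.2, -90.0]
contact_force: [-1.2, 0.8, -0.2]
gripper_width: 0.0412
gripper_force: 17.7
```

```bash
python3 -m pendant '[[[0.02,-0.005,0],[0,0,0]],[[0.055,-0.013,0],[0,0,0]],[[0.09,-0.021,0],[0,0,0]],[[0.13,-0.03,0],[0,0,0]],[[0.17,-0.04,0],[0,0,0]],[[0.21,-0.05,0],[0,0,0]],[[0.25,-0.06,0],[0,0,0]],[[0.29,-0.07,0],[0,0,0]],[[0.33,-0.08,0],[0,0,0]],[[0.37,-0.09,0],[0,0,0]],[[0.41,-0.1,0],[0,0,0]],[[0.44,-0.11,0],[0,0,0]]]' && python3 -m pendant '[[[0.03,-0.005,0],[0,0,0]],[[0.06,-0.01,0],[0,0,0]],[[0.085,-0.015,0],[0,0,0]],[[0.1,-0.019,0],[0,0,0]],[[0.1075,-0.019,0],[0,0,0]],[[0.1075,-0.019,0],[0,0,0]],[[0.1075,-0.019,0],[0,0,0]],[[0.1075,-0.019,0],[0,0,0]]]'
python3 -m pendant '[[[0,0,0.03],[0,0,0]],[[0,0,0.06],[0,0,0]],[[0,0,0.09],[0,0,0]],[[0,0,0.11],[0,0,0]],[[0,0,0.12],[0,0,0]],[[0,0,0.124],[0,0,0]],[[0,0,0.126],[0,0,0]],[[0,0,0.126],[0,0,0]],[[0,0,0.126],[0,0,0]]]'
```

```text
time_s: 14.55
tcp_pos: [0.6005, -0.0243, 0.1489]
eef_rot: [179.8, -0.0, -90.1]
contact_force: [2.0, 0.4, -0.1]
gripper_width: 0.041
gripper_force: 17.7
time_s: 15.22
tcp_pos: [0.6203, -0.1276, 0.1499]
eef_rot: [180.0, 0.0, -90.0]
contact_force: [0.4, 0.3, -0.9]
gripper_width: 0.0409
gripper_force: 17.7
time_s: 15.97
tcp_pos: [0.6219, -0.1281, 0.0258]
eef_rot: [-179.9, -0.0, -90.0]
contact_force: [-0.1, -0.8, 0.2]
gripper_width: 0.041
gripper_force: 17.7
```

```bash
python3 -m pendant '[[[0,0,0.001],[0,0,0]],[[0,0,0.002],[0,0,0]],[[0,0,0.003],[0,0,0]],[[0,0,0.004],[0,0,0]],[[0,0,0.004],[0,0,0]],[[0,0,0.004],[0,0,0]]]' && python3 -m pendant '[[[0,0,0.0005],[0,0,0]],[[0,0,0.001],[0,0,0]],[[0,0,0.001],[0,0,0]]]'
```

```text
time_s: 16.47
tcp_pos: [0.6208, -0.1283, 0.0204]
eef_rot: [-180.0, -0.0, -90.0]
contact_force: [-0.1, -0.1, -0.9]
gripper_width: 0.0405
gripper_force: 17.7
time_s: 16.72
tcp_pos: [0.6211, -0.1282, 0.0202]
eef_rot: [-180.0, -0.0, -90.0]
contact_force: [-2.0, 2.6, 5.9]
gripper_width: 0.0406
gripper_force: 19.2
```

```bash
python3 -m pendant '[[[0,0,0],[0,0,0]],[[0,0,0],[0,0,0]],[[0,0,0],[0,0,0]],[[0,0,0],[0,0,0]],[[0,0,0],[0,0,0]],[[0,0,0],[0,0,0]]]' 0.075 20 && python3 -m pendant '[[[0,0,-0.02],[0,0,0]],[[0,0,-0.06],[0,0,0]],[[0,0,-0.1],[0,0,0]],[[0,0,-0.13],[0,0,0]],[[-0.03,-0.009,-0.13],[0,0,0]],[[-0.06,-0.018,-0.13],[0,0,0]],[[-0.09,-0.027,-0.13],[0,0,0]],[[-0.115,-0.034,-0.13],[0,0,0]],[[-0.122,-0.036,-0.13],[0,0,0]],[[-0.122,-0.036,-0.13],[0,0,0]],[[-0.122,-0.036,-0.13],[0,0,0]],[[-0.122,-0.036,-0.13],[0,0,0]]]'
python3 -m pendant '[[[0,0,0.04],[0,0,0]],[[0,0,0.08],[0,0,0]],[[0,0,0.105],[0,0,0]],[[0,0,0.118],[0,0,0]],[[0,0,0.118],[0,0,0]],[[0,0,0.118],[0,0,0]],[[0,0,0.118],[0,0,0]]]' 0.06 && python3 -m pendant '[[[0,0,0],[0,0,0]],[[0,0,0],[0,0,0]],[[0,0,0],[0,0,0]],[[0,0,0],[0,0,0]],[[0,0,0],[0,0,0]],[[0,0,0],[0,0,0]],[[0,0,0],[0,0,0]],[[0,0,0],[0,0,0]]]' 0.01 20
```

```text
time_s: 17.22
tcp_pos: [0.6207, -0.1283, 0.0192]
eef_rot: [180.0, -0.0, -90.0]
contact_force: [-0.6, 0.9, -0.1]
gripper_width: 0.0732
gripper_force: 0.0
time_s: 18.22
tcp_pos: [0.6564, -0.007, 0.1492]
eef_rot: [180.0, -0.0, -90.0]
contact_force: [1.4, -0.3, 0.5]
gripper_width: 0.0749
gripper_force: 0.0
time_s: 18.8
tcp_pos: [0.6578, -0.0069, 0.0328]
eef_rot: [-179.9, 0.0, -90.0]
contact_force: [-0.2, 0.2, 0.1]
gripper_width: 0.0602
gripper_force: 0.0
time_s: 19.47
tcp_pos: [0.657, -0.0062, 0.0315]
eef_rot: [-180.0, -0.0, -90.0]
contact_force: [0.1, -0.6, 1.0]
gripper_width: 0.0202
gripper_force: 20.0
```

```bash
python3 -m pendant '[[[0,0,-0.02],[0,0,0]],[[0,0,-0.06],[0,0,0]],[[0,0,-0.1],[0,0,0]],[[0,0,-0.119],[0,0,0]],[[-0.015,0.013,-0.119],[0,0,0]],[[-0.04,0.035,-0.119],[0,0,0]],[[-0.07,0.062,-0.119],[0,0,0]],[[-0.1,0.088,-0.119],[0,0,0]],[[-0.13,0.114,-0.119],[0,0,0]],[[-0.16,0.141,-0.119],[0,0,0]],[[-0.19,0.167,-0.119],[0,0,0]],[[-0.22,0.194,-0.119],[0,0,0]]]' && python3 -m pendant '[[[-0.03,0.026,0],[0,0,0]],[[-0.055,0.048,0],[0,0,0]],[[-0.072,0.064,0],[0,0,0]],[[-0.079,0.069,0],[0,0,0]],[[-0.079,0.069,0],[0,0,0]],[[-0.079,0.069,0],[0,0,0]],[[-0.079,0.069,0],[0,0,0]],[[-0.079,0.069,0],[0,0,0]]]'
python3 - <<'E'
from st import *
a=avg(2)[-1];print(a.round(4),'tool shift',(.2925-a[1])*-1,(.394-a[0])*-1,a[2]-.0415)
E
```

```text
time_s: 20.47
tcp_pos: [0.4612, 0.2147, 0.1504]
eef_rot: [-180.0, 0.0, -90.0]
contact_force: [1.8, 1.5, -1.0]
gripper_width: 0.0204
gripper_force: 20.0
time_s: 21.13
tcp_pos: [0.3943, 0.2919, 0.1502]
eef_rot: [180.0, -0.0, -90.1]
contact_force: [1.0, -0.2, -0.3]
gripper_width: 0.0202
gripper_force: 20.0
[0.3943 0.2919 0.1502] tool shift -0.0005792759552638582 0.00029627708790597174 0.10874998065388983
```

```bash
python3 -m pendant '[[[0,0,0.03],[0,0,0]],[[0,0,0.06],[0,0,0]],[[0,0,0.085],[0,0,0]],[[0,0,0.097],[0,0,0]],[[0,0,0.102],[0,0,0]],[[0,0,0.105],[0,0,0]],[[0,0,0.106],[0,0,0]],[[0,0,0.107],[0,0,0]],[[0,0,0.1085],[0,0,0]],[[0,0,0.1085],[0,0,0]],[[0,0,0.1095],[0,0,0]],[[0,0,0.1095],[0,0,0]]]'
```

```text
time_s: 22.23
tcp_pos: [0.3941, 0.2931, 0.0414]
eef_rot: [-180.0, 0.1, -90.0]
contact_force: [0.5, -0.5, 1.8]
gripper_width: 0.0206
gripper_force: 20.0
```

```bash
python3 -m pendant '[[[0,0,0],[0,0,0]],[[0,0,0],[0,0,0]],[[0,0,0],[0,0,0]],[[0,0,0],[0,0,0]],[[0,0,0],[0,0,0]]]' 0.06 20 && python3 -m pendant '[[[0,0,-0.02],[0,0,0]],[[0,0,-0.06],[0,0,0]],[[0,0,-0.1],[0,0,0]],[[0,0,-0.109],[0,0,0]],[[0.02,-0.027,-0.109],[0,0,0]],[[0.045,-0.06,-0.109],[0,0,0]],[[0.07,-0.094,-0.109],[0,0,0]],[[0.095,-0.128,-0.109],[0,0,0]],[[0.12,-0.162,-0.109],[0,0,0]],[[0.145,-0.195,-0.109],[0,0,0]],[[0.16,-0.216,-0.109],[0,0,0]],[[0.1665,-0.224,-0.109],[0,0,0]]]' && python3 -m pendant '[[[0,0,0],[0,0,0]],[[0,0,0],[0,0,0]],[[0,0,0],[0,0,0]],[[0,0,0],[0,0,0]]]' 0.082
python3 - <<'E'
from st import *
print(avg(2)[-1].round(4))
cap('top','t3');crop('t3',60,120,380,340,2.5,'c4')
c=cap('scene','s3')
from meas import *
for t in('t3','s3'):
    c=load(t);P=cloud(c)
    for n,x,y in(('B',.394,.2925),('R',.5627,.2947)):
        m=(P[:,:,2]>.07)&(P[:,:,2]<.09)&(np.hypot(P[:,:,0]-x,P[:,:,1]-y)<.03);print(t,n,m.sum(),P[m].mean(0))
    m=(P[:,:,2]>.05)&(P[:,:,2]<.075)&(np.hypot(P[:,:,0]-.621,P[:,:,1]+.1283)<.04);print('toad',m.sum(),P[m].mean(0),P[m].max(0))
E
```

```text
time_s: 22.65
tcp_pos: [0.3937, 0.2926, 0.0408]
eef_rot: [180.0, -0.0, -90.0]
contact_force: [-0.5, 0.7, 0.1]
gripper_width: 0.0478
gripper_force: 0.0
time_s: 23.65
tcp_pos: [0.6203, 0.1235, 0.1488]
eef_rot: [180.0, -0.1, -90.2]
contact_force: [-1.2, 0.9, 0.7]
gripper_width: 0.0604
gripper_force: 0.0
time_s: 23.98
tcp_pos: [0.6169, 0.1272, 0.1501]
eef_rot: [-180.0, 0.0, -89.9]
contact_force: [-0.9, 0.1, 0.1]
gripper_width: 0.0795
gripper_force: 0.0
[0.6172 0.1272 0.1504]
t3 B 64 [0.39468761 0.29139633 0.07529109]
t3 R 62 [0.56088237 0.29152631 0.07523705]
toad 209 [ 0.61650676 -0.12580142  0.06014352] [ 0.63882918 -0.10550791  0.06960851]
s3 B 26 [0.39779642 0.29052259 0.07533051]
s3 R 3 [0.57046404 0.290589   0.0711092 ]
toad 212 [ 0.6259621  -0.13207193  0.05999523] [ 0.64194951 -0.10935853  0.06828824]
```

View pics/c4.png

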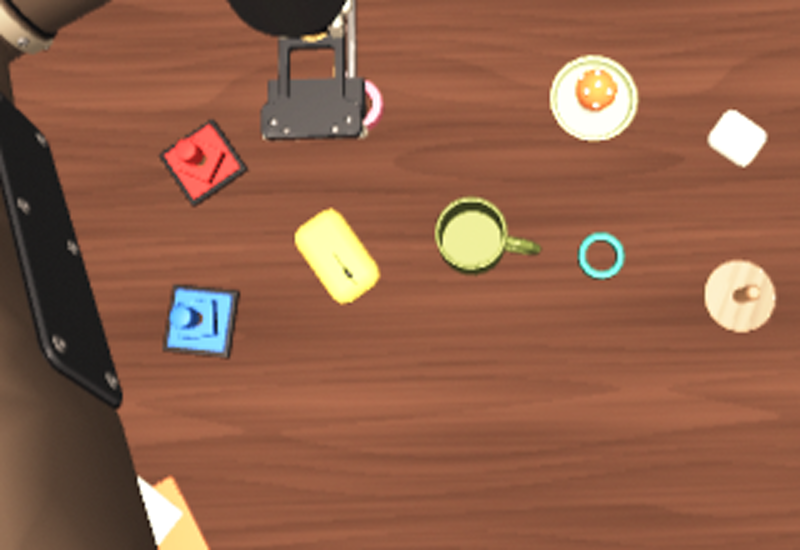

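Both stamps stand on their pads (red (190,150), blue (185,318)). The toadstool stands in the dish (596,90), and the mug hasn't moved. Next is the wide roll, partly hidden under the gripper at about (350,103).

```bash
python3 -m pendant '[[[0,0,0.03],[0,0,0]],[[0,0,0.07],[0,0,0]],[[0,0,0.1],[0,0,0]],[[0,0,0.125],[0,0,0]],[[0,0,0.138],[0,0,0]],[[0,0,0.142],[0,0,0]],[[0,0,0.145],[0,0,0]],[[0,0,0.145],[0,0,0]],[[0,0,0.145],[0,0,0]]]' && python3 -m pendant '[[[0,0,0],[0,0,0]],[[0,0,0],[0,0,0]],[[0,0,0],[0,0,0]],[[0,0,0],[0,0,0]],[[0,0,0],[0,0,0]],[[0,0,0],[0,0,0]],[[0,0,0],[0,0,0]],[[0,0,0],[0,0,0]],[[0,0,0],[0,0,0]]]' 0.035 15
```

```text
time_s: 24.93
tcp_pos: [0.6186, 0.1267, 0.0061]
eef_rot: [-179.9, 0.0, -90.0]
contact_force: [0.5, 0.3, 0.3]
gripper_width: 0.082
gripper_force: 0.0
time_s: 25.68
tcp_pos: [0.6178, 0.1262, 0.0048]
eef_rot: [180.0, -0.0, -90.0]
contact_force: [-0.1, 1.2, -0.7]
gripper_width: 0.0352
gripper_force: 0.0
```

Run:
```python
from st import *
cap('scene','s4');crop('s4',280,140,400,230,6,'c5')
```

```text
(no output)
```

View pics/c5.png

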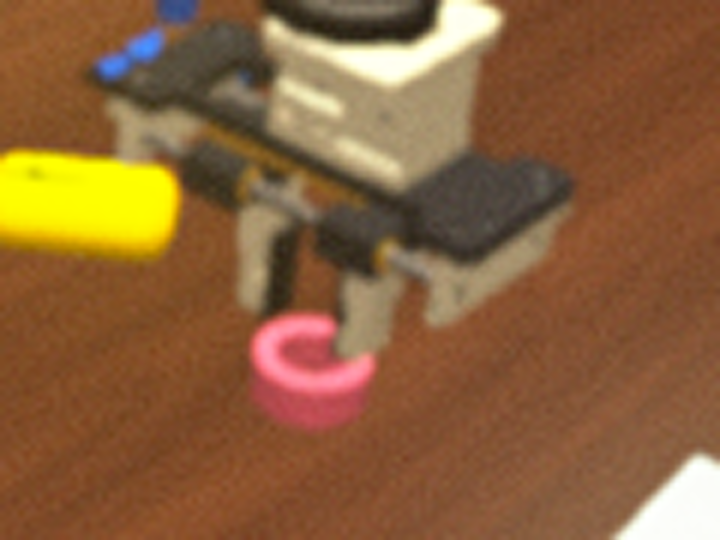

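The near fingertip (365,345) is above the pink roll's rim, and the roll itself (313,370) is undisturbed. So the tips sit higher than the TCP reading suggests. I'll measure them in depth.

Run:
```python
from meas import *
c=load('s4');P=cloud(c);hsv=cv2.cvtColor(c['frame'],cv2.COLOR_RGB2HSV)
for u in (320,324,338,340,342,344):
    print(u,[(v,*(P[v,u]*1000).round(0).astype(int).tolist(),*hsv[v,u].tolist()) for v in range(184,204,2)])
m=(abs(hsv[:,:,0].astype(int)-172)<8)&(hsv[:,:,1]>80)&(P[:,:,2]>.018)&(P[:,:,2]<.03)&(np.hypot(P[:,:,0]-.618,P[:,:,1]-.1265)<.05)
print('roll',P[m].min(0),P[m].max(0))
```

```text
320 [(184, 583, 116, 58, 18, 109, 155), (186, 585, 114, 54, 18, 107, 159), (188, 584, 117, 45, 19, 100, 164), (190, 555, 158, 3, 17, 112, 152), (192, 559, 153, 1, 12, 166, 132), (194, 567, 144, 2, 12, 173, 131), (196, 573, 136, 2, 13, 174, 129), (198, 580, 128, 3, 11, 165, 130), (200, 583, 124, 0, 12, 173, 118), (202, 590, 115, 1, 11, 190, 117)]
324 [(184, 597, 116, 66, 17, 98, 130), (186, 597, 117, 58, 20, 102, 125), (188, 596, 119, 50, 21, 105, 95), (190, 599, 116, 46, 22, 102, 85), (192, 599, 116, 40, 14, 138, 85), (194, 575, 151, 3, 179, 136, 234), (196, 599, 118, 25, 173, 99, 255), (198, 606, 110, 27, 172, 99, 255), (200, 611, 104, 25, 174, 105, 255), (202, 614, 101, 22, 177, 142, 237)]
338 [(184, 658, 88, 109, 12, 76, 67), (186, 641, 116, 81, 18, 92, 136), (188, 643, 115, 76, 19, 81, 166), (190, 645, 113, 71, 19, 86, 161), (192, 644, 116, 63, 21, 88, 156), (194, 645, 116, 57, 21, 90, 161), (196, 646, 114, 52, 19, 86, 170), (198, 648, 113, 47, 20, 93, 165), (200, 639, 129, 27, 3, 119, 232), (202, 643, 123, 26, 174, 106, 255)]
340 [(184, 664, 88, 113, 16, 97, 55), (186, 646, 118,
[... 361 characters left out ...]
 108), (188, 655, 115, 82, 19, 83, 162), (190, 655, 117, 75, 21, 88, 159), (192, 651, 123, 63, 19, 96, 160), (194, 650, 126, 54, 18, 92, 161), (196, 651, 127, 48, 21, 92, 161), (198, 621, 175, 1, 13, 115, 166), (200, 627, 168, 0, 4, 143, 196), (202, 632, 161, 0, 6, 162, 167)]
344 [(184, 669, 99, 110, 17, 140, 138), (186, 657, 120, 87, 19, 94, 146), (188, 656, 123, 79, 21, 93, 151), (190, 652, 130, 67, 20, 101, 151), (192, 651, 134, 58, 18, 93, 148), (194, 651, 135, 50, 16, 101, 151), (196, 652, 134, 45, 15, 111, 161), (198, 625, 180, 0, 13, 160, 145), (200, 633, 168, 4, 11, 174, 142), (202, 638, 162, 2, 10, 162, 145)]
roll [0.59522304 0.09871458 0.01827277] [0.64677367 0.1523956  0.0276972 ]
```

```bash
python3 -m pendant '[[[0,0,0],[0,0,0]],[[0,0,0],[0,0,0]],[[0,0,0],[0,0,0]],[[0,0,0],[0,0,0]],[[0,0,0],[0,0,0]],[[0,0,0],[0,0,0]],[[0,0,0],[0,0,0]]]' 0.082 15
cat > tip.py <<'E'
from meas import *
def tip(tag):
    c=cap('scene',tag);P=cloud(c);s=r.get_state()
    x,y,z=s['tcp_pos'];hsv=cv2.cvtColor(c['frame'],cv2.COLOR_RGB2HSV)
    m=(abs(P[:,:,0]-x)<.085)&(abs(P[:,:,1]-y)<.025)&(P[:,:,2]>.008)&(P[:,:,2]<.3)&(hsv[:,:,1]<112)&(hsv[:,:,0]<40)
    q=P[m]
    print('tcp',np.round([x,y,z],4),'w',s['gripper_width'])
    for a in(-1,1):
        k=q[(q[:,0]-x)*a>.008];h=np.sort(k[:,2]);print(a,len(k),h[:8].round(3), 'x,y near low',k[k[:,2]<h[0]+.02].mean(0).round(3))
E
python3 -c "
from tip import *
tip('s5')"
```

```text
time_s: 26.32
tcp_pos: [0.6178, 0.1262, 0.0049]
eef_rot: [-180.0, 0.0, -90.0]
contact_force: [0.6, 0.1, -0.0]
gripper_width: 0.0766
gripper_force: 0.0
tcp [0.6178 0.1262 0.0049] w 0.07914923815322082
-1 316 [0.042 0.042 0.043 0.044 0.044 0.044 0.046 0.048] x,y near low [0.571 0.117 0.052]
1 1083 [0.041 0.041 0.041 0.042 0.043 0.044 0.044 0.044] x,y near low [0.667 0.121 0.051]
```

```bash
python3 -c "
from h import *
crop('s5',290,130,390,220,6,'c6')"
```

```text
(no output)
```

View pics/c6.png

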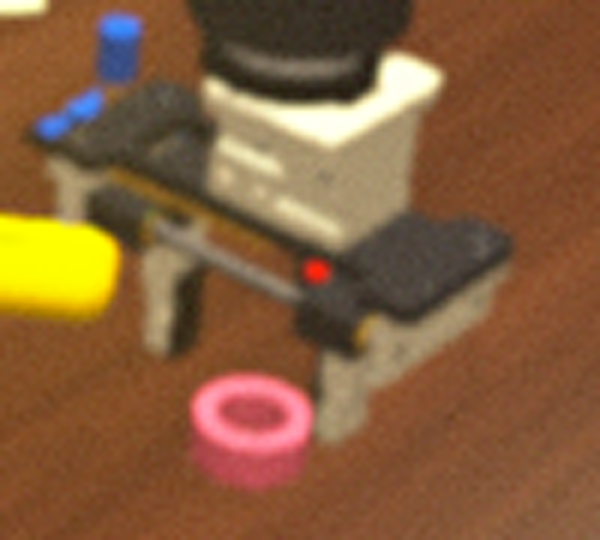

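The fingers straddle the roll, tips at (170,345) and (340,430), well above the desk. The toadstool slip fits too: the real tips sit about 30 mm above the reported TCP. I'll go down with force checks.

```bash
python3 -m pendant '[[[0,0,0.006],[0,0,0]],[[0,0,0.012],[0,0,0]],[[0,0,0.017],[0,0,0]],[[0,0,0.02],[0,0,0]],[[0,0,0.02],[0,0,0]],[[0,0,0.02],[0,0,0]]]' && python3 -m pendant '[[[0,0,0.002],[0,0,0]],[[0,0,0.004],[0,0,0]],[[0,0,0.006],[0,0,0]],[[0,0,0.006],[0,0,0]],[[0,0,0.006],[0,0,0]]]'; python3 -c "
from tip import *
tip('s6')"
```

```text
time_s: 26.87
tcp_pos: [0.6176, 0.1261, -0.0156]
eef_rot: [180.0, -0.0, -90.0]
contact_force: [0.6, -0.2, 0.1]
gripper_width: 0.082
gripper_force: 0.0
time_s: 27.28
tcp_pos: [0.6177, 0.1262, -0.0212]
eef_rot: [180.0, -0.0, -90.0]
contact_force: [0.3, 0.2, 0.3]
gripper_width: 0.0824
gripper_force: 0.0
tcp [ 0.6178  0.1262 -0.0211] w 0.08225868661960443
-1 319 [0.015 0.015 0.016 0.017 0.018 0.02  0.02  0.02 ] x,y near low [0.568 0.117 0.026]
1 1114 [0.014 0.014 0.015 0.015 0.015 0.016 0.017 0.017] x,y near low [0.67  0.121 0.024]
```

```bash
python3 -m pendant '[[[0,0,0.001],[0,0,0]],[[0,0,0.002],[0,0,0]],[[0,0,0.003],[0,0,0]],[[0,0,0.003],[0,0,0]],[[0,0,0.003],[0,0,0]],[[0,0,0.003],[0,0,0]],[[0,0,0.003],[0,0,0]],[[0,0,0.003],[0,0,0]],[[0,0,0.003],[0,0,0]],[[0,0,0.003],[0,0,0]]]' 0.04 15
```

```text
time_s: 28.17
tcp_pos: [0.6177, 0.1262, -0.0241]
eef_rot: [180.0, -0.0, -90.0]
contact_force: [-0.4, 0.0, -0.3]
gripper_width: 0.0547
gripper_force: 15.0
```

```bash
python3 -m pendant '[[[0,0,-0.01],[0,0,0]],[[0,0,-0.03],[0,0,0]],[[0,0,-0.06],[0,0,0]],[[0,0,-0.095],[0,0,0]],[[0,0,-0.13],[0,0,0]],[[0,0,-0.16],[0,0,0]],[[0.015,0.008,-0.174],[0,0,0]],[[0.04,0.022,-0.174],[0,0,0]],[[0.07,0.038,-0.174],[0,0,0]],[[0.105,0.057,-0.174],[0,0,0]],[[0.14,0.076,-0.174],[0,0,0]],[[0.175,0.095,-0.174],[0,0,0]]]' && python3 -m pendant '[[[0.035,0.019,0],[0,0,0]],[[0.07,0.038,0],[0,0,0]],[[0.105,0.057,0],[0,0,0]],[[0.14,0.076,0],[0,0,0]],[[0.17,0.093,0],[0,0,0]],[[0.2,0.108,0],[0,0,0]],[[0.215,0.117,0],[0,0,0]],[[0.221,0.12,0],[0,0,0]],[[0.221,0.12,0],[0,0,0]],[[0.221,0.12,0],[0,0,0]],[[0.221,0.12,0],[0,0,0]]]'
python3 - <<'E'
from st import *
print(avg(2)[-1].round(4))
E
```

```text
time_s: 29.17
tcp_pos: [0.5217, -0.0501, 0.1508]
eef_rot: [-179.9, 0.0, -89.9]
contact_force: [0.4, -1.1, -0.7]
gripper_width: 0.0541
gripper_force: 15.0
time_s: 30.08
tcp_pos: [0.4034, -0.2692, 0.1502]
eef_rot: [-180.0, -0.0, -90.0]
contact_force: [0.3, -0.3, 0.1]
gripper_width: 0.054
gripper_force: 15.0
[ 0.4034 -0.269   0.15  ]
```

```bash
python3 -m pendant '[[[0,0,0.03],[0,0,0]],[[0,0,0.06],[0,0,0]],[[0,0,0.085],[0,0,0]],[[0,0,0.1],[0,0,0]],[[0,0,0.11],[0,0,0]],[[0,0,0.12],[0,0,0]],[[0,0,0.12],[0,0,0]]]' && python3 -m pendant '[[[0,0,0.01],[0,0,0]],[[0,0,0.02],[0,0,0]],[[0,0,0.03],[0,0,0]],[[0,0,0.036],[0,0,0]],[[0,0,0.039],[0,0,0]],[[0,0,0.041],[0,0,0]],[[0,0,0.042],[0,0,0]],[[0,0,0.042],[0,0,0]]]'
```

```text
time_s: 30.77
tcp_pos: [0.402, -0.2687, 0.028]
eef_rot: [179.8, 0.1, -89.9]
contact_force: [0.8, 0.6, -1.4]
gripper_width: 0.0546
gripper_force: 15.0
time_s: 31.43
tcp_pos: [0.4031, -0.2698, -0.0119]
eef_rot: [-180.0, -0.0, -90.0]
contact_force: [-0.9, 0.4, -0.3]
gripper_width: 0.0547
gripper_force: 15.0
```

```bash
python3 -m pendant '[[[0,0,0.001],[0,0,0]],[[0,0,0.0015],[0,0,0]],[[0,0,0.002],[0,0,0]],[[0,0,0.002],[0,0,0]]]' && python3 -m pendant '[[[0,0,0],[0,0,0]],[[0,0,0],[0,0,0]],[[0,0,0],[0,0,0]],[[0,0,0],[0,0,0]],[[0,0,0],[0,0,0]],[[0,0,0],[0,0,0]]]' 0.075 && python3 -m pendant '[[[0,0,-0.02],[0,0,0]],[[0,0,-0.06],[0,0,0]],[[0,0,-0.1],[0,0,0]],[[0,0,-0.13],[0,0,0]],[[-0.02,-0.006,-0.16],[0,0,0]],[[-0.06,-0.02,-0.164],[0,0,0]],[[-0.1,-0.033,-0.164],[0,0,0]],[[-0.13,-0.042,-0.164],[0,0,0]],[[-0.1425,-0.0458,-0.164],[0,0,0]],[[-0.1425,-0.0458,-0.164],[0,0,0]],[[-0.1425,-0.0458,-0.164],[0,0,0]],[[-0.1425,-0.0458,-0.164],[0,0,0]]]'
python3 - <<'E'
from meas import *
c=cap('scene','s7');print(np.round(r.get_state()['tcp_pos'],4))
crop('s7',120,180,280,290,4.5,'c7')
P=cloud(c);hsv=cv2.cvtColor(c['frame'],cv2.COLOR_RGB2HSV)
m=(abs(hsv[:,:,0].astype(int)-90)<12)&(hsv[:,:,1]>100)&(P[:,:,2]>.004)&(P[:,:,2]<.03)&(np.hypot(P[:,:,0]-.4488,P[:,:,1]+.127)<.05)
print('narrow',m.sum(),P[m].min(0).round(4),P[m].max(0).round(4))
m=((hsv[:,:,0]>160)&(hsv[:,:,1]>80)&(P[:,:,2]>.025)&(P[:,:,2]<.06)&(np.hypot(P[:,:,0]-.403,P[:,:,1]+.27)<.05))
print('wide',m.sum(),P[m].min(0).round(4),P[m].max(0).round(4),np.median(P[m],0))
E
```

```text
time_s: 31.77
tcp_pos: [0.4028, -0.2699, -0.0141]
eef_rot: [-180.0, -0.0, -90.0]
contact_force: [0.1, 0.3, -0.8]
gripper_width: 0.0543
gripper_force: 15.0
time_s: 32.27
tcp_pos: [0.4028, -0.2698, -0.0141]
eef_rot: [-180.0, 0.0, -90.0]
contact_force: [0.2, 0.1, 0.3]
gripper_width: 0.0748
gripper_force: 0.0
time_s: 33.27
tcp_pos: [0.4483, -0.1276, 0.1498]
eef_rot: [180.0, -0.0, -90.0]
contact_force: [-0.6, 0.1, -0.2]
gripper_width: 0.075
gripper_force: 0.0
[ 0.4482 -0.1279  0.1497]
narrow 141 [ 0.4271 -0.1517  0.0042] [ 0.4747 -0.1072  0.0208]
wide 194 [ 0.3751 -0.296   0.0253] [ 0.4302 -0.2436  0.0375] [ 0.41280783 -0.27556484  0.03346936]
```

View pics/c7.png

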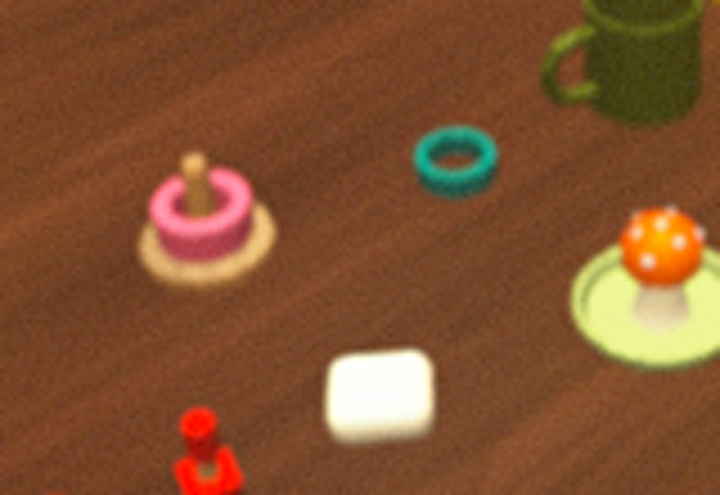

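The pink roll sits flat on the spindle base around the post (200,215), and the teal roll is at (455,160). Teal next.

```bash
python3 -m pendant '[[[0,0,0.03],[0,0,0]],[[0,0,0.07],[0,0,0]],[[0,0,0.11],[0,0,0]],[[0,0,0.14],[0,0,0]],[[0,0,0.155],[0,0,0]],[[0,0,0.163],[0,0,0]],[[0,0,0.169],[0,0,0]],[[0,0,0.173],[0,0,0]],[[0,0,0.173],[0,0,0]],[[0,0,0.173],[0,0,0]]]' && python3 -m pendant '[[[0,0,0],[0,0,0]],[[0,0,0],[0,0,0]],[[0,0,0],[0,0,0]],[[0,0,0],[0,0,0]],[[0,0,0],[0,0,0]],[[0,0,0],[0,0,0]],[[0,0,0],[0,0,0]],[[0,0,0],[0,0,0]],[[0,0,0],[0,0,0]]]' 0.035 12
```

```text
time_s: 34.15
tcp_pos: [0.4493, -0.1274, -0.0224]
eef_rot: [-179.9, 0.0, -90.0]
contact_force: [0.1, 0.1, -0.5]
gripper_width: 0.0751
gripper_force: 0.0
time_s: 34.9
tcp_pos: [0.4489, -0.1272, -0.0229]
eef_rot: [-180.0, 0.0, -90.0]
contact_force: [-0.6, 1.0, 5.3]
gripper_width: 0.0468
gripper_force: 12.0
```

```bash
python3 -m pendant '[[[0,0,-0.01],[0,0,0]],[[0,0,-0.03],[0,0,0]],[[0,0,-0.06],[0,0,0]],[[0,0,-0.1],[0,0,0]],[[0,0,-0.14],[0,0,0]],[[0,0,-0.173],[0,0,0]],[[0,0,-0.173],[0,0,0]]]' && python3 -m pendant '[[[0.015,0.005,0],[0,0,0]],[[0.045,0.015,0],[0,0,0]],[[0.08,0.026,0],[0,0,0]],[[0.11,0.036,0],[0,0,0]],[[0.132,0.043,0],[0,0,0]],[[0.1425,0.046,0],[0,0,0]],[[0.1425,0.046,0],[0,0,0]],[[0.1425,0.046,0],[0,0,0]],[[0.1425,0.046,0],[0,0,0]]]'
python3 - <<'E'
from st import *
print(avg(2)[-1].round(4));cap('scene','s8');crop('s8',110,140,270,270,4,'c8')
E
```

```text
time_s: 35.48
tcp_pos: [0.4525, -0.1276, 0.1566]
eef_rot: [-179.4, -0.0, -89.9]
contact_force: [2.0, 0.0, 0.0]
gripper_width: 0.0474
gripper_force: 12.0
time_s: 36.23
tcp_pos: [0.4027, -0.2693, 0.1496]
eef_rot: [180.0, 0.0, -90.0]
contact_force: [-0.1, 0.5, -0.0]
gripper_width: 0.047
gripper_force: 12.0
[ 0.403  -0.269   0.1498]
```

View pics/c8.png

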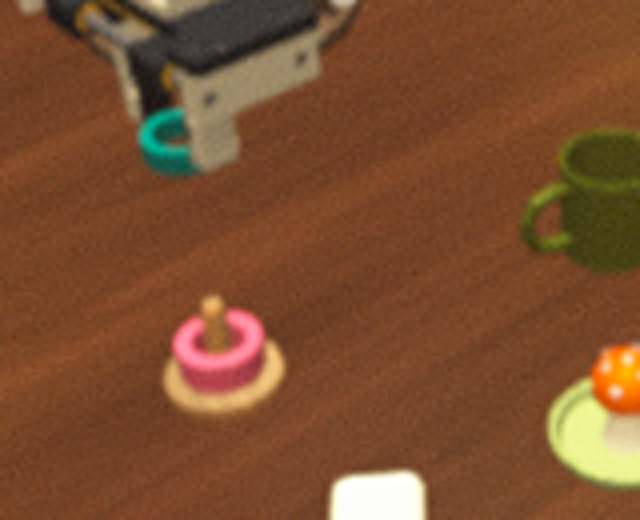

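The teal roll is held level in the fingers at about (180,140), above the spindle.

```bash
python3 -m pendant '[[[0,0,0.03],[0,0,0]],[[0,0,0.06],[0,0,0]],[[0,0,0.085],[0,0,0]],[[0,0,0.1],[0,0,0]],[[0,0,0.11],[0,0,0]],[[0,0,0.12],[0,0,0]],[[0,0,0.127],[0,0,0]],[[0,0,0.132],[0,0,0]],[[0,0,0.135],[0,0,0]],[[0,0,0.135],[0,0,0]],[[0,0,0.135],[0,0,0]]]' && python3 -m pendant '[[[0,0,0.001],[0,0,0]],[[0,0,0.002],[0,0,0]],[[0,0,0.002],[0,0,0]]]'
```

```text
time_s: 37.3
tcp_pos: [0.4029, -0.2698, 0.0152]
eef_rot: [-180.0, -0.0, -90.0]
contact_force: [0.4, -0.8, 1.2]
gripper_width: 0.0471
gripper_force: 12.0
time_s: 37.55
tcp_pos: [0.4028, -0.2699, 0.013]
eef_rot: [-180.0, -0.0, -90.0]
contact_force: [0.1, 0.7, -0.4]
gripper_width: 0.0468
gripper_force: 12.0
```

```bash
python3 -m pendant '[[[0,0,0.001],[0,0,0]],[[0,0,0.001],[0,0,0]],[[0,0,0.001],[0,0,0]]]' && python3 -m pendant '[[[0,0,0],[0,0,0]],[[0,0,0],[0,0,0]],[[0,0,0],[0,0,0]],[[0,0,0],[0,0,0]],[[0,0,0],[0,0,0]],[[0,0,0],[0,0,0]]]' 0.07 && python3 -m pendant '[[[0,0,-0.02],[0,0,0]],[[0,0,-0.06],[0,0,0]],[[0,0,-0.1],[0,0,0]],[[0,0,-0.15],[0,0,0]],[[-0.03,-0.03,-0.16],[0,0,0]],[[-0.06,-0.06,-0.16],[0,0,0]],[[-0.09,-0.09,-0.16],[0,0,0]],[[-0.12,-0.12,-0.16],[0,0,0]],[[-0.14,-0.14,-0.16],[0,0,0]],[[-0.14,-0.14,-0.16],[0,0,0]],[[-0.14,-0.14,-0.16],[0,0,0]]]'
python3 - <<'E'
from meas import *
b=cap('scene','s9');c=cap('top','t9');crop('t9',60,100,480,340,1.9,'c9')
for t in('t9','s9'):
    c=load(t);P=cloud(c);hsv=cv2.cvtColor(c['frame'],cv2.COLOR_RGB2HSV)
    for n,h in(('teal',90),('pink',172)):
        m=(abs(hsv[:,:,0].astype(int)-h)<12)&(hsv[:,:,1]>80)&(P[:,:,2]>.012)&(P[:,:,2]<.07)&(np.hypot(P[:,:,0]-.403,P[:,:,1]+.27)<.05)
        q=P[m]
        if len(q): print(t,n,len(q),q.min(0).round(4),q.max(0).round(4))
    for n,x,y,lo,hi in(('B',.394,.2925,.07,.09),('R',.5627,.2947,.07,.09),('T',.621,-.1283,.05,.075)):
        m=(P[:,:,2]>lo)&(P[:,:,2]<hi)&(np.hypot(P[:,:,0]-x,P[:,:,1]-y)<.035);print(t,n,m.sum(),P[m].mean(0).round(4))
E
```

```text
time_s: 37.8
tcp_pos: [0.4026, -0.2698, 0.0119]
eef_rot: [-180.0, 0.0, -90.0]
contact_force: [0.1, 0.4, -0.9]
gripper_width: 0.0468
gripper_force: 12.0
time_s: 38.3
tcp_pos: [0.4026, -0.2698, 0.0119]
eef_rot: [-180.0, -0.0, -90.0]
contact_force: [-0.0, -0.1, -0.3]
gripper_width: 0.0694
gripper_force: 0.0
time_s: 39.22
tcp_pos: [0.5434, -0.1283, 0.1712]
eef_rot: [179.9, -0.0, -89.9]
contact_force: [-0.3, -1.2, -1.0]
gripper_width: 0.0698
gripper_force: 0.0
t9 teal 133 [ 0.3807 -0.2915  0.0442] [ 0.4236 -0.2459  0.0544]
t9 pink 32 [ 0.377  -0.2864  0.0218] [ 0.4213 -0.2421  0.0358]
t9 B 59 [0.3946 0.2924 0.0755]
t9 R 62 [0.5608 0.2914 0.0755]
t9 T 100 [ 0.6164 -0.1163  0.0594]
s9 teal 126 [ 0.3801 -0.2945  0.035 ] [ 0.4271 -0.2495  0.0533]
s9 pink 153 [ 0.3914 -0.296   0.0136] [ 0.4308 -0.2448  0.0396]
s9 B 27 [0.3977 0.2904 0.0752]
s9 R 38 [0.5643 0.2891 0.0751]
s9 T 206 [ 0.6257 -0.1319  0.0602]
```

View pics/c9.png

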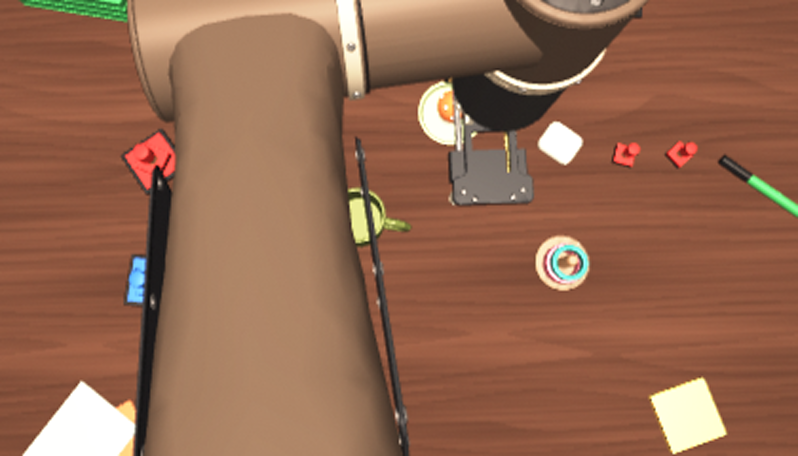

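View pics/s9.png

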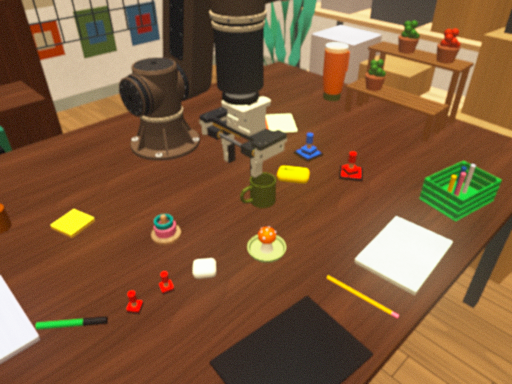

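Both views show the goal state: stamps upright on their pads (scene (309,147) and (351,168)), and the teal roll on the pink one around the spindle (165,228). The toadstool is in the dish (267,243), and the mug is where it started (263,190).

```bash
python3 -m pendant '[[[0,0,0],[0,0,0]],[[0,0,0],[0,0,0]],[[0,0,0],[0,0,0]],[[0,0,0],[0,0,0]]]' && python3 -c "
from plant import r
print(r.close_job())"
```

```text
time_s: 39.65
tcp_pos: [0.5422, -0.1304, 0.1721]
eef_rot: [-180.0, 0.0, -90.0]
contact_force: [0.3, 0.4, 0.2]
gripper_width: 0.0703
gripper_force: 0.0
the job is handed in; nothing more can be done
None
```

I handed the job in at about 40 s: the final pictures show both stamps upright on their own pads, the teal roll on the pink one on the spindle, the toadstool standing in the dish and the mug where it started; no verdict came back.

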